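# Set a midsole blank to the scribed line and weight it down

### The arm

A 6-joint arm with a two-finger parallel gripper is mounted at the origin on the work surface. World frame = base frame: x ahead of the robot, y to its left, z up, the work surface at z = 0. Lengths are in m, angles in rad, forces in N, time in s.
With the tool pointing down it reaches from about 0.225 to 0.875 m from the base axis. Payload 3.4 kg.
Tool frame: the origin (TCP) lies at the very end of the fingers, on their centre line; the grasp point (between the pads) lies 19 mm behind it; z points along the fingers, y is the direction in which the jaws open and shut (so a half turn about z gives the same grasp; the last joint's range is limited). The gripper opens to 85 mm and grips with 20 to 120 N. Pads are 22 mm wide; open, the fingers measure 114 mm over their backs; the gripper's body (76 mm by 85 mm) begins 54 mm behind the grasp point. The pads swing forward as they close: fully open they stand 13 mm farther back than shut.
Start: joints at [-1.283, 0.276, 1.505, -0, 1.361, -0.121], TCP at [0.229, -0.528, 0.231] pointing down, gripper open.
Joint ranges: [-2.89, 2.89], [-0.75, 2.08], [0.22, 2.7], [-1.18, 4.32], [0.11, 2.71], [-2.7, 2.7]. Speed limits (rad/s): [2.57, 2.57, 3.14, 3.14, 3.14, 3.14].

### API

Orientations are given as a unit quaternion [w, x, y, z].
In Python, from rig import manip gives the robot as it stands. The module is installed in compiled form; this text tells all that it offers.
- The arm moves only by the tool carry_out, never from a script. Its argument "moves" is one flat list of numbers, 5 for each row, row after row: the opening in per cent of the stroke, from 0 (shut) to 100 (fully open), then the shift along the world's x, y, z in cm, then the turn about the world's z in rad. A call has exactly 10 rows; each row shifts and turns the commanded pose from where the row before left it; what a row does not reach is not made up. A row lasts 1/10 s, in which the tool goes at most 50 mm and 8.59 degrees, less where a joint would pass 70% of its speed; a pose out of reach is approached as far as the arm can. A call is refused whole if a number of a shift passes 5 or a number of a turn 0.15, either way. A call with a gripper value outside its range is refused whole. The fingers move at their own pace and stop on an object; "squeeze" is the grip in N (left out, the last holds). Time passes only in rows, so rows that do not move let the fingers close, or fill a call up. It gives the time, the measured TCP pose, the force and the opening at its end, in the units of the state.
- manip.get_state(): the state, without advancing time (a new reading comes with each control period).
- manip.get_image(name): name is "scene" or "side" or "wrist"; returns the picture (384x512x3 uint8, red, green, blue); there is no depth.
- manip.camera_info(name): a dict with "fov_y" (degrees; the focal length in pixels is half the picture's height over the tangent of half this angle, whatever the lens; pixels are square), "cx", "cy" (the principal point, pixels), "rvec" (rotation vector, rad) and "tvec" (3), from world to camera coordinates, as OpenCV has them; the wrist camera has in their place "hand_eye" (4x4, takes a point from camera to tool coordinates, whose origin is the TCP and whose axes are the flange's). Camera axes: x right, y down, z forward; pixel columns grow to the right and rows downward; lengths in m; the calibration is good to about 2 mm. A picture is of the moment at which its call begins: read the wrist's pose just before it. camera_info takes no time and is no camera call.
- manip.sign_off(): hands the job in, once; it reports no verdict.
The state is a dict: "clock": time; "qpos": joint angles; "qd": joint speeds; "effort": joint torques, N m; "position": TCP position; "ee_rot": TCP orientation; "contact_force": force on the tool from outside, world axes, zero at the start; "moment": the same for the moment, N m; "width": finger opening in m.
Only numpy, scipy, OpenCV 4.12 (cv2) and the standard library are available. Lean on these libraries where they do the work, as an engineer would, in place of code of your own. Each camera call takes 0.05 s, during which the arm holds its last target. There are 200 camera calls.

### The job

Get the cork midsole blank ready for marking: first press its long straight side flat against the steel fence of the marking board with a light, steady push (about 10 N for half a second, never more than 25 N on the blank or the fence), then push it from its round heel end along the fence until its straight front edge meets the scribed line, still flat against the fence. Then set the steel pattern weight gently on the middle of the blank without shifting it, let go, and leave the other things on the table where they are.

Things in the scene. Friction and masses are not known exactly. Their poses are not given: they have to be found in the camera images.
- board: fixed aluminium marking board flat on the table, 200 x 360 x 6 mm; origin at the centre of its underside, x across it to the fence, y along the fence in the direction the blank must be pushed. The steel fence along its far side stands 14 mm above its top, its guiding face at x = 75 mm. No end stop: past the line the board just goes on for 80 mm.
- fence: fixed steel fence bar on the board, 15 x 360 x 14 mm; origin at the centre of its underside (board frame (82.5, 0, 6) mm), axes as the board; its guiding face looks to -x, 7.5 mm from the origin
- line (a point): point of the scribed line that the middle of the blank's front edge meets when all is right: board frame (29, 100, 6) mm, axes as the board. The line is thin and dark, 2 mm wide, drawn across the board's top along its x, square to the fence
- blank: loose cork-rubber slab, 92 (x) x 150 (y) x 16 mm, about 0.2 kg, friction unknown; a D from above: straight front edge at y = 75, straight sides x = +-46 for y = -29 to 75, half-round heel with apex at y = -75. Origin: centre of that outline, underside. Lies on the board askew, off the fence and short of the line; +x side goes to the fence
- front_edge (a point): middle of the blank's straight front edge, at its underside (blank frame (0, 75, 0) mm)
- weight: loose round steel pattern weight, about 0.45 kg, upright on the table left or right of the board: disc 54 mm across and 26 mm high, narrow neck, round grip knob 25 mm across from 44 to 66 mm height; origin at the centre of its underside, z up
- weight_knob (a point): centre of the weight's knob, on its axis, 55 mm above its underside: where to grip it from above
- cone: bystander: black thread cone on a white foot, 60 mm diameter, 100 mm tall, standing on the table on the other side of the board from the weight; origin at the centre of its underside
- flask: bystander: steel drinking flask, 70 mm diameter, 170 mm tall, standing beside the board on the robot's right; origin at the centre of its underside
- jar: bystander: small closed amber jar, 56 mm diameter, 75 mm tall, standing beside the board on the robot's left; origin at the centre of its underside
There are look-alikes about, which are no part of the job. What is meant by the blank is not green, purple or turquoise, and is the larger of those in its own colour.

How it is judged:
On the way, in this order (a step that is already met when the one before it is completed fails the run):
1. the blank is pressed flat against the fence with 6 to 16 N for 0.3 s, still short of the line (contact force between blank and fence between 6 and 16 N and angle between the y axis of blank and the y axis of board, either way round below 0.03 rad and y of front_edge in the frame of line below -0.01 m), for 0.3 s.
2. the blank's front edge is on the line within 2 mm, its side flat against the fence within 2 mm, and the weight is not yet on it (y of front_edge in the frame of line between -0.002 and 0.002 m and x of front_edge in the frame of line above -0.002 m and angle between the y axis of blank and the y axis of board, either way round below 0.025 rad and horizontal distance between weight and blank above 0.1 m), for 0.2 s.
At the end, for the whole second after the job is handed in: the blank lies flat on the board with the middle of its front edge within 2 mm of the scribed line, its side within 2 mm of the fence and parallel to it within 0.025 rad; the weight stands upright on it, within 25 mm of the blank's middle, released; all at rest (y of front_edge in the frame of line between -0.002 and 0.002 m and x of front_edge in the frame of line above -0.002 m and angle between the y axis of blank and the y axis of board, either way round below 0.025 rad and angle between blank's own z axis and vertical below 0.03 rad and horizontal distance between weight and blank below 0.025 m and angle between weight's own z axis and vertical below 0.05 rad and z of weight in the frame of blank between 0.013 and 0.019 m and contact force between the fingers and weight below 0.1 N and linear speed of each of blank, weight below 0.01 m/s); the robot touches nothing.
It fails at once if the blank is pressed against the fence with more than 25 N (contact force between blank and fence above 25 N).
It fails at once if the fingers press on the blank with more than 25 N (contact force between the fingers and blank above 25 N).
It fails at once if the weight is dropped or rammed on the blank (more than 40 N) (contact force between weight and blank above 40 N).
It fails at once if the thread cone, the flask or the jar is moved by more than 20 mm (distance of any of cone, flask, jar from where it was at the start of the episode above 0.02 m).
It also fails if it takes over 72 s, if anything falls off the work surface, if the arm or the gripper's body presses on something with over 40 N, if the wrist force passes 120 N, or if a joint passes its speed limit or range.

## Working session

There is one attempt and no reset: what is moved stays moved. The work goes in short steps, Python scripts to look and compute and a tool call to move; the robot and the scene stay as the last step left them, time stands still between calls to the robot, and variables do not carry over. Pictures are saved under pics/ and viewed, about 8 in all and at most 12, crops included, and the job is handed in when it is done.

Besides the shell and the picture viewer there is one more tool, called after "Request:" as a command line: name --argument value ..., lists and objects as JSON in quotes. carry_out: Moves the arm, as the interface text tells. Its arguments: {"type":"object","properties":{"moves":{"type":"array","items":{"type":"number"}},"squeeze":{"type":"number"}},"required":["moves"]}

```bash
mkdir -p pics
cat > h.py <<'E'
import numpy as np,cv2
from scipy.spatial.transform import Rotation as R
from rig import manip
def K(n):
    c=manip.camera_info(n); f=192/np.tan(np.radians(c["fov_y"])/2)
    return np.array([[f,0,c["cx"]],[0,f,c["cy"]],[0,0,1]]),c
def pose(n,st=None):
    k,c=K(n)
    if n!="wrist":
        Rm=cv2.Rodrigues(np.array(c["rvec"],float))[0]; t=np.array(c["tvec"],float)
        return k,Rm.T,-Rm.T@t
    st=st or manip.get_state(); q=st["ee_rot"]; Rt=R.from_quat([q[1],q[2],q[3],q[0]]).as_matrix()
    H=np.array(c["hand_eye"]); return k,Rt@H[:3,:3],Rt@H[:3,3]+np.array(st["position"])
def ray(n,uv,z,P=None):
    k,Rm,o=P or pose(n); d=(Rm@np.linalg.inv(k)@np.c_[np.atleast_2d(uv),np.ones(len(np.atleast_2d(uv)))].T).T
    return o+d*((z-o[2])/d[:,2])[:,None]
def proj(n,X,P=None):
    k,Rm,o=P or pose(n); p=(k@Rm.T@(np.atleast_2d(X)-o).T).T; return p[:,:2]/p[:,2:]
def snap(n,name):
    im=manip.get_image(n); cv2.imwrite(f"pics/{name}.png",im[:,:,::-1]); return im
E
python3 - <<'E'
from h import *
s=manip.get_state();print({k:np.round(v,3) for k,v in s.items()})
a=snap("scene","a");b=snap("side","b")
for n in("scene","side","wrist"):print(manip.camera_info(n))
cv2.imwrite("pics/a2.png",cv2.resize(a,(800,600),interpolation=2)[:,:,::-1])
cv2.imwrite("pics/b2.png",cv2.resize(b,(800,600),interpolation=2)[:,:,::-1])
E
```

```text
{'clock': np.float64(0.0), 'qpos': array([-1.283,  0.277,  1.506, -0.   ,  1.361, -0.121]), 'qd': array([-0.001,  0.001, -0.002,  0.   , -0.001,  0.001]), 'effort': array([-1.0000e-03, -4.1677e+01, -2.4580e+01, -0.0000e+00,  1.1000e-02,
        0.0000e+00]), 'position': array([ 0.228, -0.527,  0.23 ]), 'ee_rot': array([-0.001,  0.979,  0.203, -0.   ]), 'contact_force': array([-0.116,  0.469,  0.872]), 'moment': array([ 0.005, -0.028,  0.014]), 'width': np.float64(0.086)}
{'fov_y': 50.48468376733702, 'cx': 255.30244758089293, 'cy': 183.98884474955403, 'rvec': array([ 2.15475404,  0.8209022 , -0.35831007]), 'tvec': array([-0.33787181, -0.22235128,  1.52272776])}
{'fov_y': 50.78994410905231, 'cx': 258.9813434962993, 'cy': 197.06287350613306, 'rvec': array([ 0.81720976, -2.60584718,  1.02169567]), 'tvec': array([0.38016299, 0.27573461, 1.24118237])}
{'fov_y': 67.89866751189273, 'cx': 255.8966602450254, 'cy': 187.04026396516005, 'hand_eye': array([[ 2.84986195e-04, -9.49068329e-01, -3.15070193e-01,
         8.07966086e-02],
       [ 9.99999921e-01,  3.58088932e-04, -1.74134821e-04,
         7.59839503e-04],
       [ 2.78088993e-04, -3.15070118e-01,  9.49068355e-01,
        -1.42495852e-01],
       [ 0.00000000e+00,  0.00000000e+00,  0.00000000e+00,
         1.00000000e+00]])}
```

View pics/a2.png

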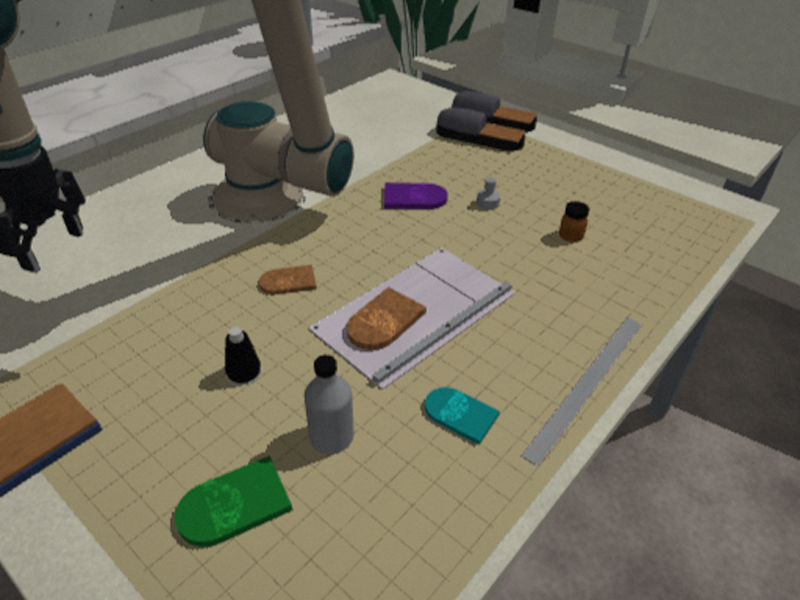

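View pics/b2.png

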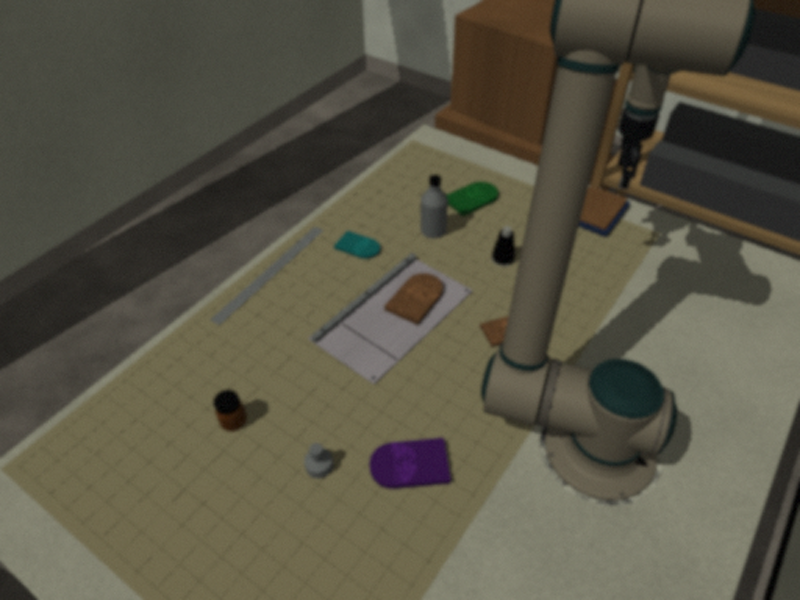

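The scene view shows the board with corners at about (312,327), (442,251), (513,290) and (380,383). The brown blank is at (385,318), the weight at (488,200), the jar at (573,225), the cone at (241,360) and the flask at (330,420). In the side view the weight is at (318,465).

Run:
```python
from h import *
s=.64
def r(n,l,z):print(n,np.round(ray(n,np.array(l)*s,z),3).tolist())
r("scene",[(312,327),(442,251),(513,290),(380,383)],.006)
r("side",[(412,258),(471,291),(375,380),(314,338)],.006)
r("scene",[(348,330),(387,290),(425,308),(375,346)],.022)
r("scene",[(488,205),(242,378),(330,445),(572,238)],0.0)
r("scene",[(490,183)],.055)
r("side",[(316,453)],.055)
r("side",[(318,472),(503,260),(433,232),(232,425)],0.0)
```

```text
scene [[0.435, -0.226, 0.006], [0.469, 0.117, 0.006], [0.652, 0.112, 0.006], [0.62, -0.242, 0.006]]
side [[0.61, -0.241, 0.006], [0.425, -0.225, 0.006], [0.457, 0.12, 0.006], [0.641, 0.105, 0.006]]
scene [[0.502, -0.199, 0.022], [0.48, -0.07, 0.022], [0.567, -0.06, 0.022], [0.565, -0.195, 0.022]]
scene [[0.434, 0.337, 0.0], [0.434, -0.387, 0.0], [0.644, -0.382, 0.0], [0.648, 0.355, 0.0]]
scene [[0.428, 0.343, 0.055]]
side [[0.423, 0.345, 0.055]]
side [[0.419, 0.353, 0.0], [0.418, -0.372, 0.0], [0.625, -0.363, 0.0], [0.631, 0.373, 0.0]]
```

Request:
carry_out --moves '[100, 2.2, 2.8, 2, -0.05, 100, 2.2, 2.8, 2, -0.05, 100, 2.5, 3.2, 1.5, -0.05, 100, 2.5, 3.2, 1.5, -0.05, 100, 2.5, 3.2, 1, -0.05, 100, 2.5, 3.2, 1, -0.05, 100, 2.5, 3.2, 1, -0.05, 100, 2.5, 3.2, 1, -0.05, 100, 2.5, 3.2, 1, -0.05, 100, 2.5, 3.2, 1, -0.05]'

```text
clock: 1.1
position: [0.4731, -0.2141, 0.3614]
ee_rot: [-0.0, 0.999, -0.047, -0.0]
contact_force: [1.0, -0.3, 1.0]
width: 0.0851
```

Request:
carry_out --moves '[40, 2.5, 3, 0.5, 0, 40, 2.5, 3, 0.5, 0, 40, 2.5, 3, 0.5, 0, 40, 2.5, 3, 0.5, 0, 40, 2.5, 3, 0.5, 0, 40, 0, 0, 0, 0, 40, 0, 0, 0, 0, 40, 0, 0, 0, 0, 40, 0, 0, 0, 0, 40, 0, 0, 0, 0]'

```text
clock: 2.1
position: [0.5969, -0.0667, 0.3865]
ee_rot: [0.0, 0.999, -0.046, -0.0]
contact_force: [-0.4, 0.2, 0.4]
width: 0.0339
```

Run:
```python
from h import *
s=manip.get_state();print({k:np.round(v,3) for k,v in s.items()})
P=pose("wrist",s);np.save("P1.npy",np.array([P[0],P[1],np.tile(P[2],(3,1))]))
a=snap("wrist","w1")
cv2.imwrite("pics/w1b.png",cv2.resize(a,(800,600),interpolation=2)[:,:,::-1])
```

```text
{'clock': np.float64(2.1), 'qpos': array([-0.227,  0.275,  1.134, -0.   ,  1.733,  1.437]), 'qd': array([ 0.001,  0.   , -0.004,  0.001,  0.001, -0.001]), 'effort': array([ 1.2800e-01, -4.3073e+01, -2.6164e+01,  6.0000e-03, -2.0000e-03,
       -1.0000e-03]), 'position': array([ 0.597, -0.067,  0.386]), 'ee_rot': array([ 0.   ,  0.999, -0.046, -0.   ]), 'contact_force': array([-0.44 ,  0.187,  0.38 ]), 'moment': array([-0.058, -0.017, -0.078]), 'width': np.float64(0.034)}
```

View pics/w1b.png

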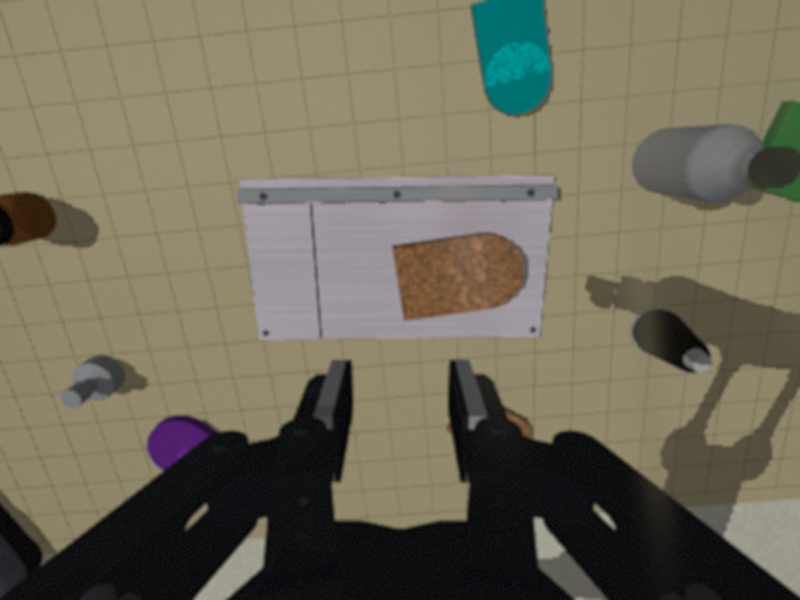

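The wrist view shows the blank with its front left, at (393,246) and (404,320), and the heel at (526,270). The scribed line runs from (311,204) to (321,338). The fence's upper face lies between rows 184 and 203, and the weight is at (95,378).

Run:
```python
from h import *
im=cv2.imread("pics/w1.png");c=im[108:222,148:364]
cv2.imwrite("pics/w1c.png",cv2.resize(c,None,fx=3.6,fy=3.6,interpolation=2))
hsv=cv2.cvtColor(im,40)
m=((hsv[...,0]<16)&(hsv[...,1]>90)&(hsv[...,2]>50)).astype(np.uint8);m[:110]=0;m[222:]=0;m[:,:148]=0;m[:,364:]=0
m=cv2.morphologyEx(m,2,np.ones((3,3)));m=cv2.morphologyEx(m,3,np.ones((5,5)))
ct=max(cv2.findContours(m,0,1)[0],key=cv2.contourArea)[:,0].astype(float)
P=pose("wrist");w=ray("wrist",ct,.022,P)[:,:2]
print("area mm2",cv2.contourArea((w*1000).astype(np.float32)), 92*104+np.pi*46**2/2)
print(ct.min(0),ct.max(0),cv2.minAreaRect((w*1000).astype(np.float32)))
```

```text
area mm2 12059.09460474638 12891.805027498001
[252. 150.] [334. 203.] ((525.2689208984375, -132.1383056640625), (91.17321014404297, 146.8044891357422), 3.236880302429199)
```

View pics/w1c.png

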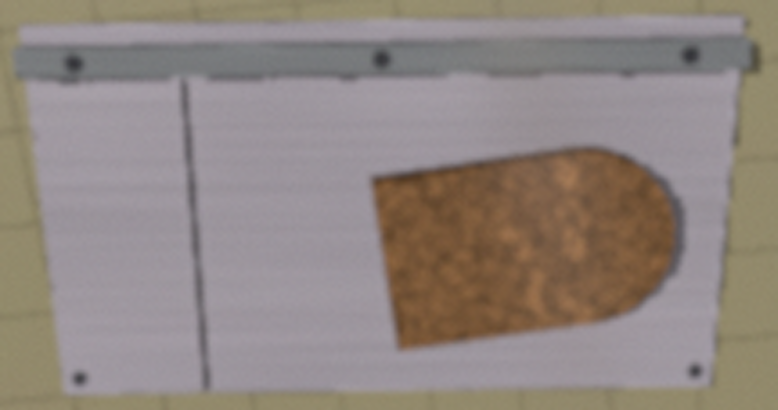

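```bash
cat > fit.py <<'E'
from h import *
from scipy.optimize import least_squares
def fit(n,X,uv,P,p0):   # planar pose (x,y,yaw) of local points X (m, z=world)
    X=np.array(X)/1000
    def W(p):
        c,s=np.cos(p[2]),np.sin(p[2]);return np.c_[p[0]+c*X[:,0]-s*X[:,1],p[1]+s*X[:,0]+c*X[:,1],X[:,2]]
    r=least_squares(lambda p:(proj(n,W(p),P)-uv).ravel(),p0,loss="soft_l1",f_scale=.5)
    return r.x,(proj(n,W(r.x),P)-uv)
E
python3 - <<'E'
from fit import *
P=pose("wrist")
o=lambda l:np.array(l)/3.6+[148,108]-.36
p,e=fit("wrist",[(-100,180,6),(-100,-180,6),(100,180,6),(100,-180,6),(75,100,6),(-100,100,6),(75,180,20),(75,-180,20)],
 o([(64,394),(712,387),(21,27),(744,16),(184,80),(207,388),(17,78),(751,68)]),P,[.54,-.06,-.09])
print(p,e.round(1).tolist());np.save("board.npy",p)
b,e=fit("wrist",[(46,75,22),(-46,75,22),(46,-29,22),(-46,-29,22),(0,-75,22)],o([(373,179),(400,349),(580,147),(598,323),(680,230)]),P,[.525,-.132,-.05])
print(b,e.round(1).tolist())
def tob(b): 
    th=p[2];R2=np.array([[np.cos(th),np.sin(th)],[-np.sin(th),np.cos(th)]]);return R2@(b[:2]-p[:2]),b[2]-th
print(tob(b))
for z in (.026,.055): print(ray("wrist",np.array([(106,372),(73,397)])*.64,z,P))
E
```

```text
[ 0.54339816 -0.0599307  -0.07964953] [[0.0, 0.2], [-0.0, 0.0], [-0.7, -0.6], [0.8, -0.2], [-0.0, -1.7], [0.2, 1.4], [-0.5, 0.4], [0.1, 0.5]]
[ 0.52450061 -0.1341773   0.05016531] [[0.5, 0.3], [0.1, -0.2], [0.3, 1.1], [-0.6, -0.2], [-0.4, -0.9]]
(array([-0.01293018, -0.0755148 ]), np.float64(0.12981484378993677))
[[0.43997358 0.32034024 0.026     ]
 [0.40862705 0.37352315 0.026     ]]
[[0.45368271 0.29756516 0.055     ]
 [0.42414336 0.34768199 0.055     ]]
```

Request:
carry_out --moves '[40, -1.5, -0.52, -3.2, 0.012, 40, -1.5, -0.52, -3.2, 0, 40, -1.5, -0.52, -3.2, 0, 40, -1.5, -0.52, -3.2, 0, 40, -1.5, -0.52, -3.2, 0, 40, -1.5, -0.52, -3.2, 0, 40, -1.5, -0.52, -3.2, 0, 40, -1.5, -0.52, -3.2, 0, 40, -1.5, -0.52, -3.2, 0, 40, -1.35, -0.52, -3.2, 0]'

```text
clock: 3.15
position: [0.4482, -0.1182, 0.0657]
ee_rot: [0.0, 0.999, -0.04, 0.001]
contact_force: [0.2, 1.1, -0.4]
width: 0.0341
```

Request:
carry_out --moves '[40, 0, 0, -1.2, 0, 40, 0, 0, -1.2, 0, 40, 0, 0, -1.2, 0, 40, 0, 0, -1, 0, 40, 0, 0, -0.5, 0, 40, 0, 0, -0.3, 0, 40, 0, 0, -0.3, 0, 40, 0, 0, 0, 0, 40, 0, 0, 0, 0, 40, 0, 0, 0, 0]'

```text
clock: 4.15
position: [0.4493, -0.1177, 0.0096]
ee_rot: [0.0, 0.999, -0.04, 0.0]
contact_force: [-0.1, -0.9, -0.6]
width: 0.0341
```

Run:
```python
from h import *
s=manip.get_state();print({k:np.round(v,4) for k,v in s.items() if k in("position","ee_rot","contact_force","width","clock")})
a=snap("wrist","w2")
cv2.imwrite("pics/w2b.png",cv2.resize(a,(800,600),interpolation=2)[:,:,::-1])
```

```text
{'clock': np.float64(4.15), 'position': array([ 0.4493, -0.1177,  0.0096]), 'ee_rot': array([ 2.000e-04,  9.992e-01, -3.960e-02,  3.000e-04]), 'contact_force': array([-0.1473, -0.9228, -0.6109]), 'width': np.float64(0.0341)}
```

View pics/w2b.png

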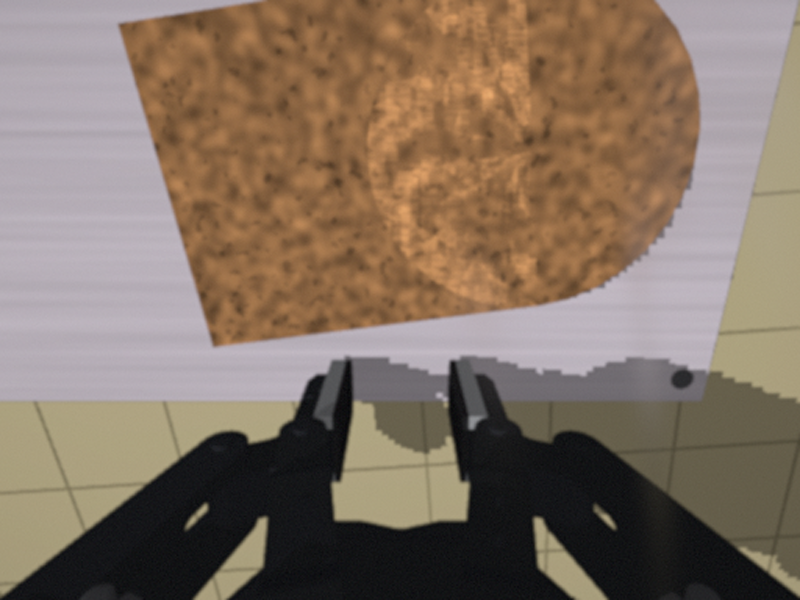

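The fingers stand just off the blank's near side, whose edge runs from (214,346) to about (545,303), and the tips are near (335,365) and (465,365). I'll shift slightly towards the heel, then push.

Request:
carry_out --moves '[40, -0.05, -0.6, 0, 0, 40, 0.5, -0.04, 0, 0, 40, 0.5, -0.04, 0, 0, 40, 0.5, -0.04, 0, 0, 40, 0.5, -0.04, 0, 0, 40, 0.5, -0.04, 0, 0, 40, 0.5, -0.04, 0, 0, 40, 0.5, -0.04, 0, 0, 40, 0.4, -0.03, 0, 0, 40, 0.3, -0.02, 0, 0]'

```text
clock: 5.2
position: [0.491, -0.127, 0.0093]
ee_rot: [0.0, 0.999, -0.04, 0.0]
contact_force: [-0.0, 0.0, -0.1]
width: 0.0344
```

Run:
```python
from h import *
s=manip.get_state();print({k:np.round(v,4) for k,v in s.items() if k in("position","ee_rot","contact_force","width","clock")})
p=np.load("board.npy");c,t=np.cos(p[2]),np.sin(p[2]);d=s["position"][:2]-p[:2];print(c*d[0]+t*d[1],-t*d[0]+c*d[1])
a=snap("wrist","w3")
cv2.imwrite("pics/w3b.png",cv2.resize(a,(800,600),interpolation=2)[:,:,::-1])
```

```text
{'clock': np.float64(5.2), 'position': array([ 0.491 , -0.127 ,  0.0093]), 'ee_rot': array([ 1.000e-04,  9.992e-01, -3.950e-02,  0.000e+00]), 'contact_force': array([-0.0136,  0.0432, -0.0975]), 'width': np.float64(0.0344)}
-0.046872841956716794 -0.07099784723626369
```

View pics/w3b.png

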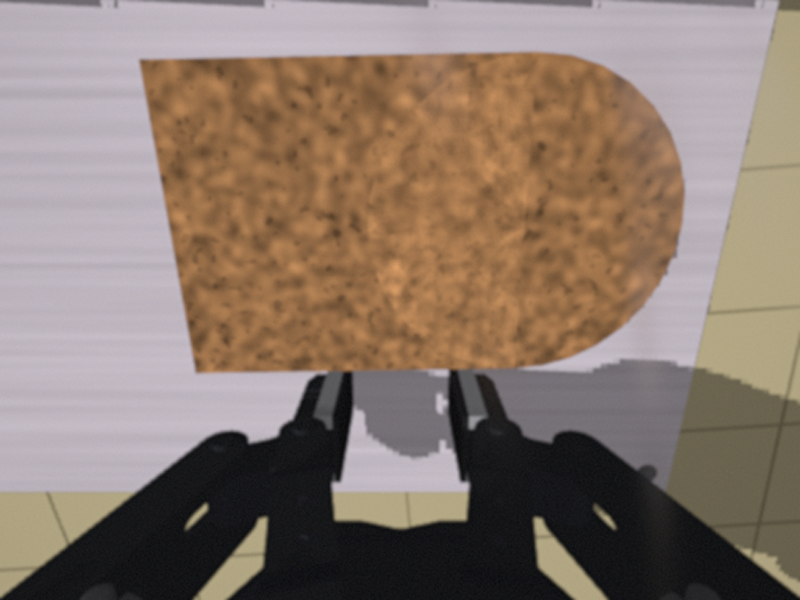

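The blank is now parallel to the fence, with its far edge at row 55 and the fence at row 5. Roughly 18 mm of gap is left.

Request:
carry_out --moves '[40, 0.3, -0.02, 0, 0, 40, 0.3, -0.03, 0, 0, 40, 0.3, -0.02, 0, 0, 40, 0.2, -0.02, 0, 0, 40, 0.1, -0.01, 0, 0, 40, 0.1, -0.01, 0, 0, 40, 0.1, -0.01, 0, 0, 40, 0, 0, 0, 0, 40, 0, 0, 0, 0, 40, 0, 0, 0, 0]'

```text
clock: 6.25
position: [0.5048, -0.1282, 0.0094]
ee_rot: [0.0, 0.999, -0.04, 0.0]
contact_force: [0.2, 0.1, -0.4]
width: 0.0343
```

Request:
carry_out --moves '[40, 0.05, 0, 0, 0, 40, 0.05, 0, 0, 0, 40, 0.05, 0, 0, 0, 40, 0.05, -0.01, 0, 0, 40, 0, 0, 0, 0, 40, 0, 0, 0, 0, 40, 0, 0, 0, 0, 40, 0, 0, 0, 0, 40, 0, 0, 0, 0, 40, 0, 0, 0, 0]'

```text
clock: 7.25
position: [0.5066, -0.1283, 0.0093]
ee_rot: [0.0, 0.999, -0.04, 0.0]
contact_force: [-0.6, -0.0, 0.0]
width: 0.0343
```

Request:
carry_out --moves '[40, 0.03, 0, 0, 0, 40, 0.03, 0, 0, 0, 40, 0.03, 0, 0, 0, 40, 0.03, 0, 0, 0, 40, 0.03, -0.01, 0, 0, 40, 0, 0, 0, 0, 40, 0, 0, 0, 0, 40, 0, 0, 0, 0, 40, 0, 0, 0, 0, 40, 0, 0, 0, 0]'

```text
clock: 8.25
position: [0.5081, -0.1283, 0.0093]
ee_rot: [0.0, 0.999, -0.04, 0.0]
contact_force: [-0.5, 0.0, 0.5]
width: 0.0343
```

Request:
carry_out --moves '[40, 0.02, 0, 0, 0, 40, 0.02, 0, 0, 0, 40, 0.02, 0, 0, 0, 40, 0.02, 0, 0, 0, 40, 0.02, -0.01, 0, 0, 40, 0, 0, 0, 0, 40, 0, 0, 0, 0, 40, 0, 0, 0, 0, 40, 0, 0, 0, 0, 40, 0, 0, 0, 0]'

```text
clock: 9.25
position: [0.5091, -0.1284, 0.0093]
ee_rot: [0.0, 0.999, -0.04, 0.0]
contact_force: [-0.7, -0.1, -0.3]
width: 0.0342
```

Request:
carry_out --moves '[40, 0.02, 0, 0, 0, 40, 0.02, 0, 0, 0, 40, 0.02, 0, 0, 0, 40, 0.02, 0, 0, 0, 40, 0.02, -0.01, 0, 0, 40, 0, 0, 0, 0, 40, 0, 0, 0, 0, 40, 0, 0, 0, 0, 40, 0, 0, 0, 0, 40, 0, 0, 0, 0]'

```text
clock: 10.25
position: [0.5098, -0.1285, 0.0093]
ee_rot: [-0.0, 0.999, -0.04, -0.0]
contact_force: [-1.8, -0.2, 1.4]
width: 0.0342
```

Request:
carry_out --moves '[40, 0.02, 0, 0, 0, 40, 0.02, 0, 0, 0, 40, 0.01, 0, 0, 0, 40, 0, 0, 0, 0, 40, 0, 0, 0, 0, 40, 0, 0, 0, 0, 40, 0, 0, 0, 0, 40, 0, 0, 0, 0, 40, 0, 0, 0, 0, 40, 0, 0, 0, 0]'

```text
clock: 11.25
position: [0.5098, -0.1284, 0.0092]
ee_rot: [-0.0, 0.999, -0.04, -0.001]
contact_force: [-4.2, -0.6, 2.1]
width: 0.0342
```

Request:
carry_out --moves '[40, 0.02, 0, 0, 0, 40, 0.02, 0, 0, 0, 40, 0.02, 0, 0, 0, 40, 0.02, 0, 0, 0, 40, 0, 0, 0, 0, 40, 0, 0, 0, 0, 40, 0, 0, 0, 0, 40, 0, 0, 0, 0, 40, 0, 0, 0, 0, 40, 0, 0, 0, 0]'

```text
clock: 12.25
position: [0.5098, -0.1283, 0.0091]
ee_rot: [-0.0, 0.999, -0.039, -0.002]
contact_force: [-6.5, -0.8, 3.5]
width: 0.0344
```

Request:
carry_out --moves '[40, 0.03, 0, 0, 0, 40, 0.03, 0, 0, 0, 40, 0.03, 0, 0, 0, 40, 0.03, 0, 0, 0, 40, 0.02, 0, 0, 0, 40, 0, 0, 0, 0, 40, 0, 0, 0, 0, 40, 0, 0, 0, 0, 40, 0, 0, 0, 0, 40, 0, 0, 0, 0]'

```text
clock: 13.25
position: [0.5098, -0.1282, 0.0089]
ee_rot: [-0.0, 0.999, -0.039, -0.003]
contact_force: [-8.3, -1.2, 4.2]
width: 0.0343
```

Run:
```python
from h import *
s=manip.get_state();print({k:np.round(v,4) for k,v in s.items() if k in("position","ee_rot","contact_force","width","clock")})
a=snap("wrist","w4")
cv2.imwrite("pics/w4b.png",cv2.resize(a,(800,600),interpolation=2)[:,:,::-1])
```

```text
{'clock': np.float64(13.25), 'position': array([ 0.5098, -0.1282,  0.0089]), 'ee_rot': array([-3.000e-04,  9.992e-01, -3.930e-02, -2.900e-03]), 'contact_force': array([-8.2797, -1.2452,  4.2124]), 'width': np.float64(0.0343)}
```

View pics/w4b.png

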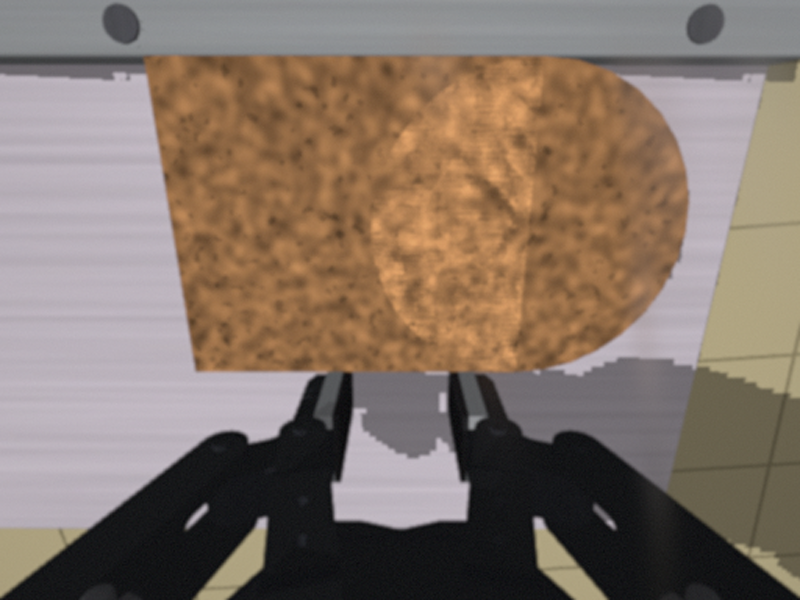

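The blank is flush against the fence, its edge following the fence at row 58 along the full length. I'll raise the push to about 10–11 N and hold it there.

Request:
carry_out --moves '[40, 0.03, 0, 0, 0, 40, 0.03, 0, 0, 0, 40, 0.03, 0, 0, 0, 40, 0.03, 0, 0, 0, 40, 0.02, 0, 0, 0, 40, 0, 0, 0, 0, 40, 0, 0, 0, 0, 40, 0, 0, 0, 0, 40, 0, 0, 0, 0, 40, 0, 0, 0, 0]'

```text
clock: 14.3
position: [0.5098, -0.128, 0.0087]
ee_rot: [-0.0, 0.999, -0.039, -0.004]
contact_force: [-11.7, -2.2, 5.9]
width: 0.0341
```

Request:
carry_out --moves '[40, -0.15, 0, 0, 0, 40, -0.2, 0.02, 0, 0, 40, -0.3, 0.02, 0, 0, 40, -0.5, 0.04, 0, 0, 40, -0.8, 0.06, 0, 0, 0, -0.5, 0.04, 2, 0, 0, 0, 0, 3, 0, 0, 0, 0, 3, 0, 0, 0, 0, 3, 0, 0, 0, 0, 1, 0]'

```text
clock: 15.3
position: [0.4916, -0.1275, 0.1325]
ee_rot: [0.001, 0.999, -0.04, 0.003]
contact_force: [1.3, -0.6, 0.1]
width: 0.0004
```

Run:
```python
from fit import *
st=dict(position=np.array([ 0.5098, -0.1282,  0.0089]),ee_rot=[-3.000e-04,  9.992e-01, -3.930e-02, -2.900e-03])
P=pose("wrist",st);p=np.load("board.npy")
b,e=fit("wrist",[(46,75,22),(-46,75,22),(-46,-15,22),(0,-75,22)],np.array([(146,57),(196,371),(480,371),(688,200)])*.64,P,[.56,-.132,-.08])
print(b,e.round(1).tolist())
th=p[2];R2=np.array([[np.cos(th),np.sin(th)],[-np.sin(th),np.cos(th)]]);print(R2@(b[:2]-p[:2]),b[2]-th)
s=manip.get_state();print(s["position"],s["ee_rot"],s["contact_force"],s["width"],s["clock"])
```

```text
[ 0.56738632 -0.1429313  -0.05522041] [[-2.0, -0.3], [3.6, 0.8], [-0.9, -2.8], [2.2, 13.1]]
[ 0.03051608 -0.08082883] 0.02442912424058337
[ 0.49158088 -0.12747792  0.13247543] [ 0.00115426  0.99921001 -0.03958396  0.00333621] [ 1.32337103 -0.57483877  0.10179727] 0.00036428277808715694 15.3
```

Request:
carry_out --moves '[0, 1.32, -2.34, 0, -0.04, 0, 1.32, -2.34, 0, -0.04, 0, 1.32, -2.34, 0, -0.04, 0, 1.32, -2.34, 0, -0.04, 0, 1.32, -2.34, 0, -0.04, 0, 0, 0, -3.5, 0, 0, 0, 0, -3.5, 0, 0, 0, 0, -3, 0, 0, 0, 0, -1.6, 0, 0, 0, 0, -0.6, 0]'

```text
clock: 16.3
position: [0.5533, -0.2424, 0.0057]
ee_rot: [-0.001, 0.99, -0.139, -0.003]
contact_force: [-8.5, 3.6, 31.1]
width: -0.0002
```

```bash
cat >> h.py <<'E'
def tob(w):
    p=np.load("board.npy");c,t=np.cos(p[2]),np.sin(p[2]);d=np.array(w)[:2]-p[:2];return np.round([c*d[0]+t*d[1],-t*d[0]+c*d[1]],4)
E
python3 - <<'E'
from h import *
a=snap("wrist","w5");s=manip.get_state();print(s["position"],tob(s["position"]),s["contact_force"],s["width"],s["clock"])
cv2.imwrite("pics/w5b.png",cv2.resize(a,(800,600),interpolation=2)[:,:,::-1])
E
```

```text
[ 0.55364396 -0.24269446  0.00628462] [ 0.0248 -0.1814] [0.21238653 0.29155749 0.09926662] -8.955198816419812e-05 16.35
```

View pics/w5b.png

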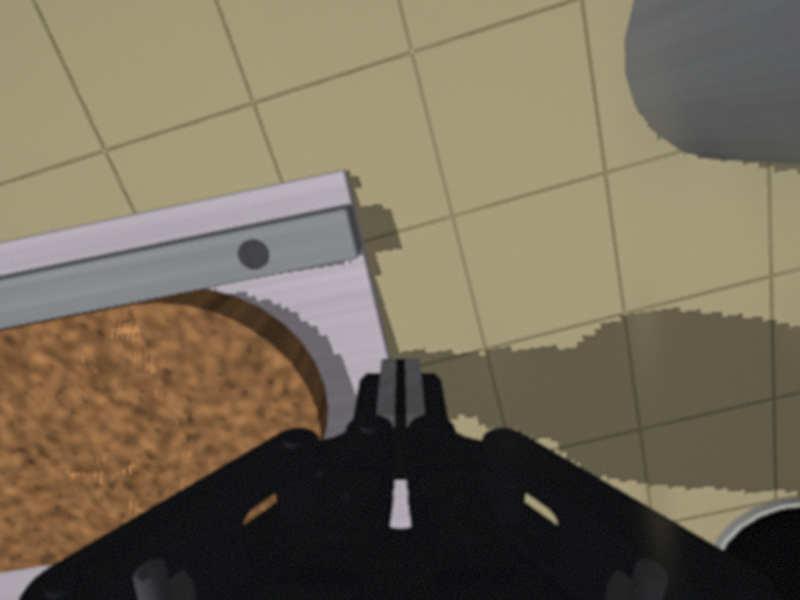

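The shut fingers are on the board behind the heel, with tips at (400,365) and the heel edge at (325,420). The descent overshot and brushed the board with about 31 N for a moment, so I'll lift 4 mm before pushing along the fence.

Request:
carry_out --moves '[0, 0, 0, 0.4, 0, 0, 0.03, 0.3, 0, 0, 0, 0.05, 0.6, 0, 0, 0, 0.05, 0.6, 0, 0, 0, 0.05, 0.6, 0, 0, 0, 0.05, 0.6, 0, 0, 0, 0.05, 0.6, 0, 0, 0, 0.05, 0.6, 0, 0, 0, 0.05, 0.6, 0, 0, 0, 0.05, 0.6, 0, 0]'

```text
clock: 17.35
position: [0.56, -0.1922, 0.0113]
ee_rot: [0.0, 0.99, -0.139, -0.0]
contact_force: [-0.4, -1.2, 1.1]
width: -0.0001
```

Request:
carry_out --moves '[0, 0.05, 0.6, 0, 0, 0, 0.05, 0.6, 0, 0, 0, 0.05, 0.6, 0, 0, 0, 0.05, 0.6, 0, 0, 0, 0.04, 0.5, 0, 0, 0, 0.04, 0.5, 0, 0, 0, 0.03, 0.4, 0, 0, 0, 0.03, 0.4, 0, 0, 0, 0.02, 0.3, 0, 0, 0, 0, 0, 0, 0]'

```text
clock: 18.35
position: [0.5635, -0.1472, 0.0113]
ee_rot: [-0.0, 0.99, -0.139, -0.0]
contact_force: [-0.6, 0.5, 0.3]
width: -0.0
```

Request:
carry_out --moves '[0, -0.05, -0.5, 0, 0, 0, -0.08, -1, 0, 0, 0, 0, 0, 3, 0, 0, 0, 0, 4, 0, 0, 0.4, 4, 2, 0.05, 0, 0.4, 4, 2, 0.05, 0, 0.4, 4, 2, 0.05, 0, 0.3, 3, 2, 0.05, 0, 0, 0, 0, 0, 0, 0, 0, 0, 0]'

```text
clock: 19.35
position: [0.5775, -0.0132, 0.1616]
ee_rot: [0.001, 0.999, -0.039, 0.0]
contact_force: [0.1, 0.6, -0.1]
width: -0.0002
```

Run:
```python
from fit import *
s=manip.get_state();print(s["position"],s["ee_rot"],tob(s["position"]),s["clock"]);print(tob([0.5635,-0.1472]))
im=snap("wrist","w6")
np.savez("S6.npz",position=s["position"],ee_rot=s["ee_rot"])
P=pose("wrist",s);p=np.load("board.npy")
def wb(x,y,z): 
    c,t=np.cos(p[2]),np.sin(p[2]);return [p[0]+c*x-t*y,p[1]+t*x+c*y,z]
uv=proj("wrist",[wb(.029,.1,.006),wb(.075,.1,.006),wb(-.017,.1,.006)],P);print(uv)
c=uv[0].round().astype(int);x0,y0=max(c[0]-60,0),max(c[1]-60,0);print(x0,y0)
cv2.imwrite("pics/w6b.png",cv2.resize(im[y0:y0+120,x0:x0+160],None,fx=5,fy=5,interpolation=2)[:,:,::-1])
```

```text
[ 0.57747179 -0.01323523  0.16161901] [ 5.34554322e-04  9.99226532e-01 -3.93175542e-02  4.26280296e-04] [0.0303 0.0493] 19.35
[ 0.027  -0.0854]
[[208.24204471 172.5871386 ]
 [205.95885511 129.57567583]
 [210.32104349 211.7519887 ]]
148 113
```

View pics/w6b.png

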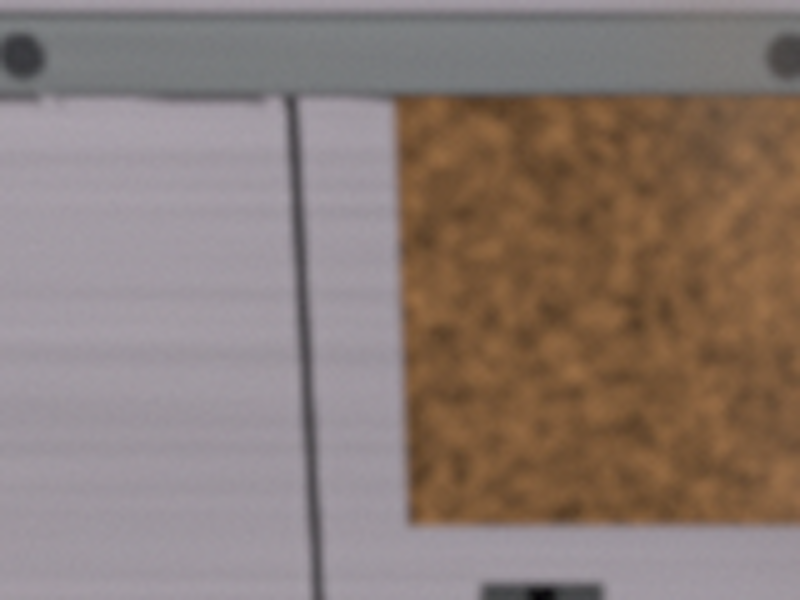

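The crop shows the line from (292,98) to (319,600) and the blank's front edge from (397,98) to (409,522). The blank is flush with the fence.

```bash
cat > gap.py <<'E'
from h import *
def gap(s,line,front,x0,y0,f=5):
    P=pose("wrist",s);o=lambda l:np.array(l)/f+[x0,y0]-.5+.5/f
    L=[tob(q) for q in ray("wrist",o(line),.006,P)];F=[tob(q) for q in ray("wrist",o(front),.022,P)]
    print("line",L,"front",F)
    yl=np.polyfit([a[0] for a in L],[a[1] for a in L],1);m=np.mean(F,axis=0)
    print("gap mm",1000*(np.polyval(yl,m[0])-m[1]),"line slope",yl[0],"mid",m)
E
python3 - <<'E'
from gap import *
z=np.load("S6.npz");gap(dict(z),[(292,98),(319,598)],[(397,98),(409,522)],148,113)
E
```

```text
line [array([0.0723, 0.1001]), array([-0.0428,  0.1   ])] front [array([0.0744, 0.0768]), array([-0.0162,  0.077 ])]
gap mm 23.16246741963511 line slope 0.000868809730669117 mid [0.0291 0.0769]
```

Request:
carry_out --moves '[0, -0.38, -3.71, 0, -0.05, 0, -0.38, -3.71, 0, -0.05, 0, -0.38, -3.71, 0, -0.05, 0, -0.38, -3.71, 0, -0.05, 0, 0, 0, -3, 0, 0, 0, 0, -3, 0, 0, 0, 0, -3, 0, 0, 0, 0, -2.5, 0, 0, 0, 0, -1.5, 0, 0, 0, 0, -1, 0]'

```text
clock: 20.4
position: [0.5599, -0.1623, 0.0186]
ee_rot: [-0.0, 0.99, -0.14, -0.002]
contact_force: [-0.2, 0.2, 0.4]
width: 0.0001
```

Request:
carry_out --moves '[0, 0, 0, -0.3, 0, 0, 0, 0, -0.3, 0, 0, 0, 0, -0.2, 0, 0, 0, 0, -0.2, 0, 0, 0, 0, 0, 0, 0, 0.03, 0.3, 0, 0, 0, 0.03, 0.4, 0, 0, 0, 0.03, 0.3, 0, 0, 0, 0, 0, 0, 0, 0, 0, 0, 0, 0]'

```text
clock: 21.4
position: [0.563, -0.1509, 0.0114]
ee_rot: [0.0, 0.99, -0.139, 0.0]
contact_force: [0.3, 0.2, -0.1]
width: -0.0003
```

Run:
```python
from h import *
s=manip.get_state();print(s["position"],tob(s["position"]),s["contact_force"],s["clock"])
```

```text
[ 0.56304008 -0.15094868  0.01138214] [ 0.0268 -0.0892] [ 0.26542369  0.16446541 -0.06708054] 21.4
```

Request:
carry_out --moves '[0, 0.03, 0.4, 0, 0, 0, 0.03, 0.4, 0, 0, 0, 0.03, 0.4, 0, 0, 0, 0.03, 0.4, 0, 0, 0, 0.03, 0.3, 0, 0, 0, 0.02, 0.2, 0, 0, 0, 0.02, 0.2, 0, 0, 0, 0.01, 0.1, 0, 0, 0, 0.01, 0.1, 0, 0, 0, 0, 0, 0, 0]'

```text
clock: 22.4
position: [0.5651, -0.126, 0.0113]
ee_rot: [-0.0, 0.99, -0.139, -0.0]
contact_force: [0.5, 0.1, 0.1]
width: -0.0004
```

Run:
```python
from h import *
s=manip.get_state();print(s["position"],tob(s["position"]),s["contact_force"],s["clock"])
```

```text
[ 0.56509261 -0.12604239  0.01132938] [ 0.0269 -0.0642] [0.4634266  0.05808905 0.06560742] 22.4
```

Request:
carry_out --moves '[0, -0.03, -0.4, 0, 0, 0, -0.06, -0.8, 0, 0, 0, 0, 0, 3, 0, 0, 0, 0, 4, 0, 0, 0.3, 3.5, 2, 0.05, 0, 0.3, 3.5, 2, 0.05, 0, 0.3, 3.5, 2, 0.05, 0, 0.2, 2.5, 2, 0.05, 0, 0, 0, 0, 0, 0, 0, 0, 0, 0]'

```text
clock: 23.4
position: [0.5753, -0.0085, 0.1615]
ee_rot: [0.0, 0.999, -0.039, 0.0]
contact_force: [-0.5, -0.7, -0.4]
width: -0.0001
```

```bash
cat > crop.py <<'E'
from gap import *
import sys
n=sys.argv[1]
s=manip.get_state();print(s["position"],tob(s["position"]),s["clock"]);im=snap("wrist",n)
np.savez(f"S_{n}.npz",position=s["position"],ee_rot=s["ee_rot"])
cv2.imwrite(f"pics/{n}b.png",cv2.resize(im[113:233,148:308],None,fx=5,fy=5,interpolation=2)[:,:,::-1])
# profile: line and edge columns per row, subpixel by dark minimum / colour step
sat=cv2.cvtColor(im,41)[...,1].astype(float);g=im.mean(2)
for r in range(135,215,8):
    a=sat[r-1:r+2].mean(0);gg=g[r-1:r+2].mean(0);k=slice(190,260)
    e=np.argmax(a[190:260]>95)+190;lo=gg[190:e-2] if e>195 else gg[190:215]
    print(r,"edge",round(e-1+(95-a[e-1])/(a[e]-a[e-1]),2),"dark",190+int(np.argmin(lo)),round(lo.min()),round(np.median(lo)))
E
python3 crop.py w7
```

```text
[ 0.57525139 -0.00851336  0.16152039] [0.0277 0.0538] 23.4
135 edge 210.47 dark 208 157 163
143 edge 210.93 dark 208 156 157
151 edge 211.27 dark 209 153 159
159 edge 211.78 dark 209 154 158
167 edge 211.98 dark 207 156 157
175 edge 212.49 dark 210 153 159
183 edge 212.92 dark 210 152 154
191 edge 213.4 dark 211 150 155
199 edge 213.8 dark 211 150 152
207 edge 214.23 dark 212 146 153
```

View pics/w7b.png

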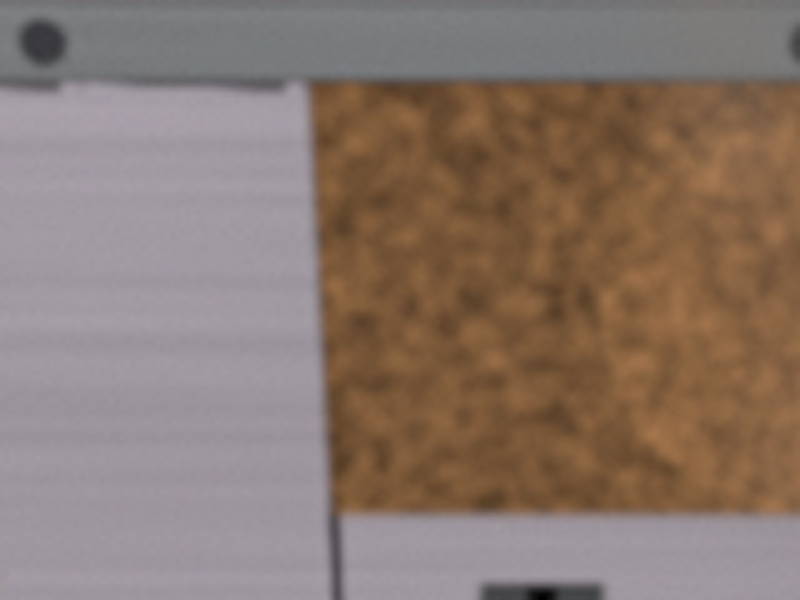

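The front edge now runs from (311,85) to (333,510), and the line shows only below the blank, from (335,520) to (338,598).

Run:
```python
from gap import *
z=np.load("S_w7.npz");gap(dict(z),[(335,522),(338,596)],[(311,85),(333,510)],148,113)
P=pose("wrist",dict(z));r=ray("wrist",[(210.47,135),(214.23,207)],.022,P);print([tob(q) for q in r])
```

```text
line [array([-0.0261,  0.1   ]), array([-0.0448,  0.1001])] front [array([0.0743, 0.098 ]), array([-0.016 ,  0.0978])]
gap mm 1.804545454545503 line slope -0.005347593582887229 mid [0.02915 0.0979 ]
[array([0.0691, 0.0976]), array([-0.0072,  0.0973])]
```

Request:
carry_out --moves '[0, -0.28, -3.33, 0, -0.05, 0, -0.28, -3.33, 0, -0.05, 0, -0.28, -3.33, 0, -0.05, 0, -0.28, -3.33, 0, -0.05, 0, 0, 0, -3, 0, 0, 0, 0, -3, 0, 0, 0, 0, -3, 0, 0, 0, 0, -2.5, 0, 0, 0, 0, -1.5, 0, 0, 0, 0, -1, 0]'

```text
clock: 24.45
position: [0.5618, -0.1423, 0.0185]
ee_rot: [-0.0, 0.99, -0.14, -0.002]
contact_force: [-0.4, 0.0, -0.1]
width: 0.0001
```

Request:
carry_out --moves '[0, 0, 0, -0.3, 0, 0, 0, 0, -0.3, 0, 0, 0, 0, -0.2, 0, 0, 0, 0, -0.2, 0, 0, 0, 0, 0, 0, 0, 0.03, 0.3, 0, 0, 0, 0.03, 0.4, 0, 0, 0, 0.03, 0.3, 0, 0, 0, 0, 0, 0, 0, 0, 0, 0, 0, 0]'

```text
clock: 25.45
position: [0.5649, -0.1312, 0.0114]
ee_rot: [0.0, 0.99, -0.139, 0.0]
contact_force: [0.1, 0.3, 0.6]
width: -0.0001
```

Run:
```python
from h import *
s=manip.get_state();print(s["position"],tob(s["position"]),s["contact_force"],s["clock"])
```

```text
[ 0.56490202 -0.13115255  0.01138434] [ 0.0271 -0.0693] [0.05054715 0.3256678  0.61183489] 25.45
```

Request:
carry_out --moves '[0, 0.02, 0.2, 0, 0, 0, 0.02, 0.2, 0, 0, 0, 0.01, 0.1, 0, 0, 0, 0.01, 0.1, 0, 0, 0, 0.01, 0.07, 0, 0, 0, 0, 0.05, 0, 0, 0, 0, 0, 0, 0, 0, 0, 0, 0, 0, 0, 0, 0, 0, 0, 0, 0, 0, 0, 0]'

```text
clock: 26.45
position: [0.5656, -0.1242, 0.0113]
ee_rot: [0.0, 0.99, -0.139, -0.0]
contact_force: [-1.2, -0.0, -0.4]
width: 0.0001
```

Run:
```python
from h import *
s=manip.get_state();print(s["position"],tob(s["position"]),s["contact_force"],s["clock"])
```

```text
[ 0.56557059 -0.12415532  0.01132917] [ 0.0272 -0.0623] [-1.19955434 -0.04141316 -0.42273101] 26.45
```

Request:
carry_out --moves '[0, -0.03, -0.4, 0, 0, 0, -0.06, -0.8, 0, 0, 0, 0, 0, 3, 0, 0, 0, 0, 4, 0, 0, 0.3, 3.5, 2, 0.05, 0, 0.3, 3.5, 2, 0.05, 0, 0.3, 3.5, 2, 0.05, 0, 0.2, 2.5, 2, 0.05, 0, 0, 0, 0, 0, 0, 0, 0, 0, 0]'

```text
clock: 27.45
position: [0.5758, -0.0064, 0.1615]
ee_rot: [0.0, 0.999, -0.039, 0.0]
contact_force: [-0.9, 0.6, -1.4]
width: -0.0
```

```bash
python3 crop.py w8
python3 - <<'E'
from gap import *
s=dict(np.load("S_w8.npz"));P=pose("wrist",s);im=cv2.imread("pics/w8.png")
sat=cv2.cvtColor(im,40)[...,1].astype(float)
pts=[]
for r in range(137,209,6):
    a=sat[r-1:r+2].mean(0);e=np.argmax(a[150:260]>95)+150;pts.append((e-1+(95-a[e-1])/(a[e]-a[e-1]),r))
B=np.array([tob(q) for q in ray("wrist",pts,.022,P)]);print(B.mean(0),np.polyfit(B[:,0],B[:,1],1))
E
```

```text
[ 0.57575628 -0.00644408  0.16153447] [0.028  0.0559] 27.45
135 edge 210.77 dark 208 160 162
143 edge 211.23 dark 209 151 157
151 edge 211.51 dark 209 156 159
159 edge 212.08 dark 210 149 158
167 edge 212.28 dark 210 153 158
175 edge 212.81 dark 210 157 159
183 edge 213.25 dark 211 147 153
191 edge 213.65 dark 211 152 155
199 edge 214.12 dark 212 145 153
207 edge 214.5 dark 212 148 153
[0.0334     0.09933333] [0.00345965 0.09921778]
```

Request:
carry_out --moves '[100, -1.75, 3.51, 0, 0, 100, -1.75, 3.51, 0, 0, 100, -1.75, 3.51, 0, 0, 100, -1.75, 3.51, 0, 0, 100, -1.75, 3.51, 0, 0, 100, -1.75, 3.51, 0, 0, 100, -1.75, 3.51, 0, 0, 100, -1.75, 3.51, 0, 0, 100, -1.75, 3.51, 0, 0, 100, -1.75, 3.51, 0, 0]'

```text
clock: 28.5
position: [0.4002, 0.3445, 0.16]
ee_rot: [0.001, 0.999, -0.041, -0.001]
contact_force: [1.1, 0.1, 0.4]
width: 0.0854
```

Request:
carry_out --moves '[100, 0, 0, 0, 0, 100, 0, 0, 0, 0, 100, 0, 0, 0, 0, 100, 0, 0, 0, 0, 100, 0, 0, 0, 0, 100, 0, 0, 0, 0, 100, 0, 0, 0, 0, 100, 0, 0, 0, 0, 100, 0, 0, 0, 0, 100, 0, 0, 0, 0]'

```text
clock: 29.5
position: [0.4006, 0.3449, 0.1613]
ee_rot: [0.0, 0.999, -0.04, 0.0]
contact_force: [-1.1, -0.1, 0.1]
width: 0.0855
```

Run:
```python
from h import *
s=manip.get_state();print(s["position"],s["ee_rot"],s["contact_force"],s["qpos"],s["clock"])
im=snap("wrist","w9");np.savez("S_w9.npz",position=s["position"],ee_rot=s["ee_rot"])
cv2.imwrite("pics/w9b.png",cv2.resize(im,(800,600),interpolation=2)[:,:,::-1])
```

```text
[0.40064123 0.34489508 0.16133764] [ 4.10698033e-05  9.99218496e-01 -3.95271591e-02  1.15680923e-05] [-1.08211417 -0.09987744  0.05900488] [ 5.79160752e-01  2.56871957e-01  1.71498248e+00 -8.72549800e-05
  1.16976701e+00  2.22906606e+00] 29.5
```

View pics/w9b.png

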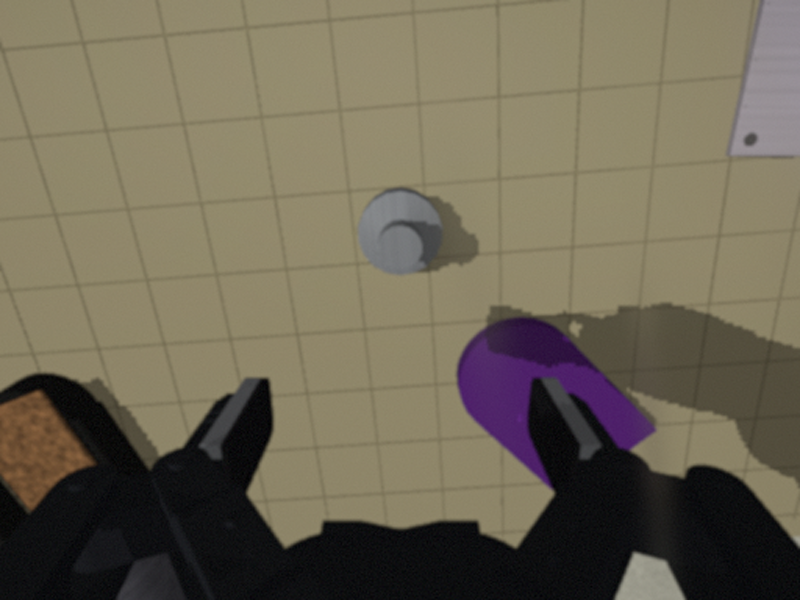

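The weight's disc is centred at about (400,231) and its knob at (401,247). The purple look-alike's nearest point is (505,320), clear of it.

Run:
```python
from h import *
P=pose("wrist",dict(np.load("S_w9.npz")))
for z,uv in((.066,(401.5,246)),(.026,(400.5,231)),(.016,(515,318)),(.016,(462,350))):print(z,ray("wrist",np.array(uv)*.64,z,P).round(4))
p=np.load("board.npy");c,t=np.cos(p[2]),np.sin(p[2]);x,y=.029,.025;print(p[0]+c*x-t*y,p[1]+t*x+c*y)
```

```text
0.066 [[0.4291 0.341  0.066 ]]
0.026 [[0.4299 0.3414 0.026 ]]
0.016 [[0.3612 0.2671 0.016 ]]
0.016 [[0.3396 0.3046 0.016 ]]
0.574295351507888 -0.037317357020729525
```

Request:
carry_out --moves '[100, 1.45, -0.2, 0, 0, 100, 1.45, -0.2, 0, 0, 100, 0, 0, -2.5, 0, 100, 0, 0, -2.5, 0, 100, 0, 0, -2.5, 0, 100, 0, 0, -2, 0, 100, 0, 0, -1.5, 0, 100, 0, 0, -1, 0, 100, 0, 0, -0.5, 0, 100, 0, 0, -0.2, 0]'

```text
clock: 30.55
position: [0.4303, 0.3408, 0.034]
ee_rot: [0.0, 0.999, -0.04, 0.0]
contact_force: [0.1, 0.1, 0.6]
width: 0.0855
```

Request:
carry_out --moves '[60, 0, 0, 0, 0, 60, 0, 0, 0, 0, 45, 0, 0, 0, 0, 35, 0, 0, 0, 0, 10, 0, 0, 0, 0, 10, 0, 0, 0, 0, 10, 0, 0, 0, 0, 10, 0, 0, 0, 0, 10, 0, 0, 0, 0, 10, 0, 0, 0, 0]' --squeeze 35

```text
clock: 31.55
position: [0.4301, 0.3415, 0.0348]
ee_rot: [-0.001, 0.999, -0.04, 0.001]
contact_force: [-0.3, 3.4, 4.8]
width: 0.0238
```

Request:
carry_out --moves '[10, 0, 0, 0.3, 0, 10, 0, 0, 0.6, 0, 10, 0, 0, 1.2, 0, 10, 0, 0, 2, 0, 10, 0, 0, 2, 0, 10, 0, 0, 2, 0, 10, 0, 0, 1.5, 0, 10, 0, 0, 0.6, 0, 10, 0, 0, 0, 0, 10, 0, 0, 0, 0]'

```text
clock: 32.55
position: [0.429, 0.3404, 0.1357]
ee_rot: [0.001, 0.999, -0.04, -0.001]
contact_force: [-0.4, -0.4, -5.0]
width: 0.0242
```

Run:
```python
from h import *
s=manip.get_state();print(s["position"],s["ee_rot"],s["contact_force"],s["width"],s["clock"])
im=snap("wrist","w10")
cv2.imwrite("pics/w10b.png",cv2.resize(im,(800,600),interpolation=2)[:,:,::-1])
```

```text
[0.42903955 0.34036398 0.13569018] [ 5.48729813e-04  9.99215442e-01 -3.95950861e-02 -6.55187482e-04] [-0.4057005  -0.43793782 -5.0451327 ] 0.024239512775203583 32.55
```

Request:
carry_out --moves '[10, 0.29, -0.76, 0, 0, 10, 0.58, -1.51, 0, 0, 10, 0.87, -2.27, 0, 0, 10, 1.16, -3.02, 0, 0, 10, 1.3, -3.4, 0, 0, 10, 1.45, -3.78, 0, 0, 10, 1.45, -3.78, 0, 0, 10, 1.45, -3.78, 0, 0, 10, 1.45, -3.78, 0, 0, 10, 1.3, -3.4, 0, 0]'

```text
clock: 33.6
position: [0.5428, 0.0426, 0.136]
ee_rot: [0.001, 0.999, -0.04, -0.0]
contact_force: [1.0, 0.1, -4.0]
width: 0.0238
```

Request:
carry_out --moves '[10, 1.2, -3, 0, 0, 10, 0.9, -2.3, 0, 0, 10, 0.6, -1.6, 0, 0, 10, 0.35, -1, 0, 0, 10, 0.15, -0.42, 0, 0, 10, 0, 0, 0, 0, 10, 0, 0, 0, 0, 10, 0, 0, 0, 0, 10, 0, 0, 0, 0, 10, 0, 0, 0, 0]'

```text
clock: 34.6
position: [0.5746, -0.0366, 0.1364]
ee_rot: [-0.0, 0.999, -0.039, 0.0]
contact_force: [-0.8, -0.3, -3.7]
width: 0.0236
```

Run:
```python
from h import *
s=manip.get_state();print(s["position"],tob(s["position"]),s["ee_rot"],s["contact_force"],s["width"],s["clock"])
im=snap("side","s2");uv=proj("side",[s["position"]])[0].astype(int);print(uv)
c=im[uv[1]-50:uv[1]+40,uv[0]-60:uv[0]+60]
cv2.imwrite("pics/s2b.png",cv2.resize(c,None,fx=6,fy=6,interpolation=2)[:,:,::-1])
```

```text
[ 0.57455626 -0.03656348  0.13642517] [0.0292 0.0258] [-5.96966613e-06  9.99232657e-01 -3.91675401e-02  2.30247193e-05] [-0.80609723 -0.27981646 -3.68103915] 0.023637369551523464 34.6
[238 174]
```

Request:
carry_out --moves '[10, 0, 0, -1, 0, 10, 0, 0, -1.5, 0, 10, 0, 0, -1.5, 0, 10, 0, 0, -1.2, 0, 10, 0, 0, -0.8, 0, 10, 0, 0, -0.5, 0, 10, 0, 0, -0.3, 0, 10, 0, 0, -0.2, 0, 10, 0, 0, 0, 0, 10, 0, 0, 0, 0]'

```text
clock: 35.65
position: [0.575, -0.0372, 0.0667]
ee_rot: [0.0, 0.999, -0.04, 0.0]
contact_force: [-0.6, -0.3, -4.6]
width: 0.0238
```

Request:
carry_out --moves '[10, 0, 0, -0.1, 0, 10, 0, 0, -0.1, 0, 10, 0, 0, -0.1, 0, 10, 0, 0, -0.1, 0, 10, 0, 0, -0.1, 0, 10, 0, 0, -0.1, 0, 10, 0, 0, -0.05, 0, 10, 0, 0, 0, 0, 10, 0, 0, 0, 0, 10, 0, 0, 0, 0]'

```text
clock: 36.65
position: [0.5747, -0.0372, 0.0598]
ee_rot: [0.0, 0.999, -0.04, 0.0]
contact_force: [0.4, -0.4, -4.7]
width: 0.0238
```

Contact is expected near z ≈ 0.057, so I'll take slow steps from here.

Request:
carry_out --moves '[10, 0, 0, -0.04, 0, 10, 0, 0, -0.04, 0, 10, 0, 0, -0.04, 0, 10, 0, 0, -0.04, 0, 10, 0, 0, -0.04, 0, 10, 0, 0, 0, 0, 10, 0, 0, 0, 0, 10, 0, 0, 0, 0, 10, 0, 0, 0, 0, 10, 0, 0, 0, 0]'

```text
clock: 37.65
position: [0.5747, -0.0372, 0.0579]
ee_rot: [0.0, 0.999, -0.04, 0.0]
contact_force: [-0.2, 0.3, -4.3]
width: 0.0241
```

Request:
carry_out --moves '[10, 0, 0, -0.02, 0, 10, 0, 0, -0.02, 0, 10, 0, 0, -0.02, 0, 10, 0, 0, -0.02, 0, 10, 0, 0, -0.02, 0, 10, 0, 0, 0, 0, 10, 0, 0, 0, 0, 10, 0, 0, 0, 0, 10, 0, 0, 0, 0, 10, 0, 0, 0, 0]'

```text
clock: 38.65
position: [0.5747, -0.0371, 0.0569]
ee_rot: [0.0, 0.999, -0.04, 0.0]
contact_force: [-0.5, 0.1, -2.1]
width: 0.0237
```

Request:
carry_out --moves '[10, 0, 0, -0.02, 0, 10, 0, 0, -0.02, 0, 10, 0, 0, -0.01, 0, 10, 0, 0, 0, 0, 10, 0, 0, 0, 0, 10, 0, 0, 0, 0, 10, 0, 0, 0, 0, 10, 0, 0, 0, 0, 10, 0, 0, 0, 0, 10, 0, 0, 0, 0]'

```text
clock: 39.65
position: [0.5748, -0.037, 0.0568]
ee_rot: [-0.0, 0.999, -0.04, 0.0]
contact_force: [-2.1, 1.6, 5.7]
width: 0.0241
```

Request:
carry_out --moves '[10, 0, 0, 0.02, 0, 10, 0, 0, 0.01, 0, 10, 0, 0, 0, 0, 32, 0, 0, 0, 0, 36, 0, 0, 0, 0, 40, 0, 0, 0, 0, 50, 0, 0, 0, 0, 60, 0, 0, 0, 0, 80, 0, 0, 0, 0, 100, 0, 0, 0, 0]'

```text
clock: 40.65
position: [0.5747, -0.0372, 0.0566]
ee_rot: [0.0, 0.999, -0.04, 0.0]
contact_force: [0.3, -0.5, -0.6]
width: 0.0783
```

Request:
carry_out --moves '[100, 0, 0, 0, 0, 100, 0, 0, 0, 0, 100, 0, 0, 0.5, 0, 100, 0, 0, 1, 0, 100, 0, 0, 2, 0, 100, 0, 0, 2.5, 0, 100, 0, 0, 2.5, 0, 100, 0, 0, 2, 0, 100, 0, 0, 0, 0, 100, 0, 0, 0, 0]'

```text
clock: 41.65
position: [0.5747, -0.0371, 0.1622]
ee_rot: [0.0, 0.999, -0.04, 0.001]
contact_force: [0.2, -0.2, 0.5]
width: 0.0855
```

Run:
```python
from h import *
s=manip.get_state();print(s["position"],tob(s["position"]),s["ee_rot"],s["contact_force"],s["width"],s["clock"])
im=snap("wrist","w11");P=pose("wrist",s);sd=snap("side","s3")
np.savez("S_w11.npz",position=s["position"],ee_rot=s["ee_rot"])
uv=proj("side",[[.5743,-.0373,.04]])[0].astype(int);print(uv)
c=cv2.resize(sd[uv[1]-40:uv[1]+35,uv[0]-50:uv[0]+50],(400,300),interpolation=2)
w=cv2.resize(im[60:260,100:400],(800,533),interpolation=2);w[-225:,-300:]=cv2.resize(c,(300,225))
cv2.imwrite("pics/w11b.png",w[:,:,::-1])
```

```text
[ 0.57469834 -0.03714709  0.16219813] [0.0294 0.0252] [ 1.37647574e-04  9.99216646e-01 -3.95694089e-02  5.81256248e-04] [ 0.18652206 -0.21552294  0.52138462] 0.08551768003761329 41.65
[239 193]
```

View pics/w11b.png

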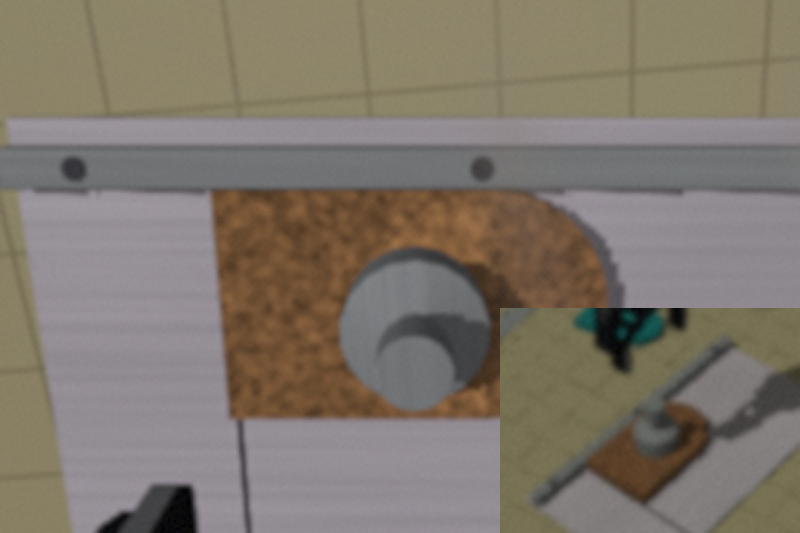

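The weight stands upright on the blank, with its disc at (415,328). The front edge runs from (212,192) to (230,418), the line from (240,420) to (250,530), and the side is flush with the fence. One last numeric check.

Run:
```python
from gap import *
s=dict(np.load("S_w11.npz"));f=8/3
gap(s,[(240.5,424),(250,530)],[(212,192),(230,418)],100,60,f)
P=pose("wrist",s);print("weight",tob(ray("wrist",np.array([(415,328)])/f+[100,60],.048,P)[0]))
im=cv2.imread("pics/w11.png");sat=cv2.cvtColor(im,40)[...,1].astype(float);pts=[]
for r in range(137,209,6):
    a=sat[r-1:r+2].mean(0);e=np.argmax(a[150:260]>95)+150;pts.append((e-1+(95-a[e-1])/(a[e]-a[e-1]),r))
B=np.array([tob(q) for q in ray("wrist",pts,.022,P)]);print(B.mean(0),np.polyfit(B[:,0],B[:,1],1))
```

```text
line [array([-0.0267,  0.1   ]), array([-0.079 ,  0.0995])] front [array([0.074 , 0.0998]), array([-0.0167,  0.1001])]
gap mm 0.5791586998087628 line slope 0.009560229445506408 mid [0.02865 0.09995]
weight [0.0295 0.0247]
[0.03465833 0.099475  ] [0.00450492 0.09931887]
```

```bash
python3 -c "
from rig import manip
print(manip.sign_off())"
```

```text
the job is handed in; nothing more can be done
None
```

The job is done and handed in at about 42 s on the robot's clock. sign_off gives no verdict, so the results below come from my own checks.

- **Press against the fence:** I pushed the blank square onto the fence with two fingers and held the push for about half a second. The wrist reading rose from 8 N to about 12 N. That includes a few newtons of vertical force, and the fence force itself could not be read directly.
- **Push along the fence:** I pushed from the heel in stages, measuring the gap to the line from above each time.
- **Weight:** I gripped it by the knob, lowered it in small steps and let go. The reading peaked at about 6 N just before release, on top of the weight's own 4.4 N or so.

| Last check from the wrist camera | Result |
|---|---|
| Front edge to the line | 0–0.6 mm short (the two ways of reading it differ by about 0.5 mm) |
| Side against the fence | flush in the picture |
| Angle to the fence | about 0.005 rad |
| Weight from the blank's middle | under 1 mm |
| Weight upright | yes, judged by eye from two cameras |
| Gripper | clear, 10 cm above where it released the weight |

**One slip:** while coming down behind the heel, the fingers overshot and touched the bare board with about 31 N for a moment. That is under the 40 N limit and away from the blank. As far as I can tell, the arm never touched the cone, flask or jar, but I did not re-measure their positions at the end.

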